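# Raise the heater's counterweighted guard and lock the pad cup tip

## Robot

A 6-joint arm with a two-finger parallel gripper is mounted at the origin on the work surface. World frame = base frame: x ahead of the robot, y to its left, z up, the work surface at z = 0. Lengths are in m, angles in rad, forces in N, time in s.
With the tool pointing down it reaches from about 0.275 to 1 m from the base axis. Payload 8.4 kg.
Tool frame: the origin (TCP) lies between the finger pads; the fingertips stand 8 mm ahead of it and the grasp point (between the pads) lies 11 mm behind it; z points along the fingers, y is the direction in which the jaws open and shut (so a half turn about z gives the same grasp; the last joint's range is limited). The gripper opens to 85 mm and grips with 20 to 120 N. Pads are 22 mm wide; open, the fingers measure 114 mm over their backs; the gripper's body (76 mm by 85 mm) begins 54 mm behind the grasp point. The pads swing forward as they close: fully open they stand 13 mm farther back than shut.
Start: joints at [-1.17, 0.353, 1.633, -0, 1.155, -0.002], TCP at [0.245, -0.575, 0.239] pointing down, gripper open.
Joint ranges: [-2.63, 2.63], [-0.92, 2.1], [0.06, 2.66], [-1.3, 4.44], [0, 2.69], [-3.02, 3.02]. Speed limits (rad/s): [2.22, 2.22, 2.79, 3.14, 3.14, 3.14].

## Interface

Orientations are given as a 3x3 rotation matrix whose columns are the frame's x, y, z axes.
In Python, from workcell import ctrl gives the robot as it stands. The module is installed in compiled form; this text tells all that it offers.
- The arm moves only by the tool send_rows, never from a script. Its arguments are lists of equal length, an entry for each row: "hand": the closure, from -1 (fully open) to 1 (shut), so that 0 is half open; "translation": the shift along the world's x, y, z in cm, a list of three; "spin": the turn about the world's z in degrees. In form: {"hand": [hand, ...], "translation": [[x, y, z], ...], "spin": [spin, ...]}. A call has exactly 8 rows; each row shifts and turns the commanded pose from where the row before left it; what a row does not reach is not made up. A row lasts 1/8 s, in which the tool goes at most 62.5 mm and 10.7 degrees, less where a joint would pass 70% of its speed; a pose out of reach is approached as far as the arm can. A call with a gripper value outside its range is refused whole. The fingers move at their own pace and stop on an object; "force" is the grip in N (left out, the last holds). Time passes only in rows, so rows that do not move let the fingers close, or fill a call up. It gives the time, the measured TCP pose, the force and the opening at its end, in the units of the state.
- ctrl.sense(): the state, without advancing time (a new reading comes with each control period).
- ctrl.grab_frame(name): name is "scene" or "side" or "wrist"; returns a dict with "frame" (480x640x3 uint8, blue, green, red), "vertical_fov" (degrees; the focal length in pixels is half the picture's height over the tangent of half this angle, whatever the lens; pixels are square), "cx", "cy" (the principal point, pixels), "k1" (the pictures are not rectified: a ray, as slopes to the right and down, at radius r is drawn at 1 + k1 r^2 times it, then the intrinsics apply), "T" (4x4, takes a point from camera to world coordinates). Camera axes: x right, y down, z forward; pixel columns grow to the right and rows downward; lengths in m; the calibration is good to about 2 mm. A picture is of the moment at which its call begins. There is no depth.
- ctrl.hand_in(): hands the job in, once; it reports no verdict.
The state is a dict: "clock": time; "joint_pos": joint angles; "dq": joint speeds; "effort": joint torques, N m; "eef_pos": TCP position; "orientation": TCP orientation; "wrist_force": force on the tool from outside, world axes, zero at the start; "ft_torque": the same for the moment, N m; "gripper_width": opening from 0.0 (shut) to 1.0 (fully open).
Only numpy, scipy, OpenCV 4.12 (cv2) and the standard library are available. Lean on these libraries where they do the work, as an engineer would, in place of code of your own. Each camera call takes 0.05 s, during which the arm holds its last target.

## Task

Get the pad heater ready for use. First push the orange-sleeved counterweighted guard arm up past its balance point, without flinging or forcing it, so that it falls back onto its upper stop and stays raised; then push the brass pin of the pad cup tip's lever clockwise (seen from above) fully round to its stop, so that the tip is locked in the heating block. Leave the other things on the bench where they are, and finish with the arm clear of everything.

Things in the scene. Friction and masses are not known exactly. Their poses are not given: they have to be found in the camera images.
- heater: Heating block, fixed to the bench: white ceramic block 100 x 100 mm on a dark steel base plate 140 x 140 x 12 mm; block top 67 mm above the bench, a steel bayonet socket ring 48 mm across and 10 mm high on top of it in the middle. Origin: centre of the underside, on the bench. z up; x points away from the robot side (the front with the lever faces -x), y to the left.
- cup (a point): Centre of the mouth of the steel pad cup tip (26 mm across, 121 mm above the bench), on the vertical axis about which the tip and its lever turn; it stays in place.
- lever_pin (a point): Centre of the top end, 117 mm above the bench, of the upright brass pin (10 mm across, 36 mm long, its foot at 81 mm) at the end of the tip's lever. The lever is a level rod 8 mm thick, its axis 83 mm above the bench; the pin stands 58 mm from the turning axis. It overhangs the block's front edge. The point moves with the lever.
- tip (a joint): Turn of the tip with its lever about the vertical axis through cup, rad, growing clockwise seen from above. 0: unlocked, lever pointing to the heater's -x turned 30 deg towards its -y; 1.05: hard stop, locked, pointing to -x turned 30 deg towards +y (the pin travels mostly to the heater's +y). Stays where it is left; about 1 N at the pin turns it. Starts between 0 and 0.25.
- guard_stand: Stand of the guard arm, fixed to the bench, in front and to the left of the heater: grey foot 70 x 70 x 14 mm, and a grey upright 12 mm thick and 30 mm wide to 112 mm height, its centre 21 mm on the +x side of the arm's plane. Origin: centre of the underside, on the bench, right under the arm's plane and pivot. The arm swings in this body's y-z plane.
- pivot (a point): Point on the guard arm's level hinge axis (which runs along the stand's x), in the plane of the arm, 100 mm above the bench.
- sleeve (a point): Centre of the orange sleeve on the guard arm (20 mm across, 60 mm long), 180 mm from the pivot along the arm; moves with the arm. The arm is a round rod 12 mm thick and 220 mm long from the pivot; behind the sleeve (towards the heater) 20 mm or more is free to the lever pin, 35 mm or more to the ceramic block.
- guard (a joint): Guard arm angle, rad. 0: down, level, pointing to the stand's -y, 90 mm free under the sleeve. Grows as the sleeve rises; 1.75: upper hard stop, just past upright. A brass counterweight (36 mm across, 42 mm from the pivot, back and above it when down) makes it balance near 0.85: below, it falls back down; above, it falls to the upper stop and stays. The sleeve needs under 1 N; damped hinge.
- crowfoot: Bystander: small forked nickel key 60 mm long, 7 mm high, lying loose; origin at the underside near its middle.
- upper_joint: Bystander: black clarinet joint 222 mm long, 30 mm thick, on a wooden foot, 41 mm high in all, loose; origin at the middle of its underside, long axis x.
- screwdriver: Bystander: loose screwdriver 150 mm long with a pewter-grey handle, lying along its x.
- pad_jar: Bystander: loose amber jar 48 mm across, 50 mm high, steel lid; origin at the centre of the underside.
- oil_bottle: Bystander: loose white bottle 32 mm across, 75 mm high; origin at the centre of the underside.
- tenon_ring: Bystander: loose steel ring 28 mm across, 12 mm high; origin at the centre of the underside.
- tool_cup: Bystander: loose blue ceramic cup 64 mm across, 80 mm high; origin at the centre of the underside.
Mind the look-alikes: they are no part of the job. Leave any green look-alike of the heater alone.

How it is judged:
On the way, in this order (a step that is already met when the one before it is completed fails the run):
1. the guard arm rests raised against its upper stop (value of joint guard above 1.65 rad), for 0.2 s.
2. the tip's lever is turned fully home (value of joint tip above 0.97 rad), for 0.2 s.
At the end, for the whole second after the job is handed in: The guard arm rests raised within 0.1 rad of its upper stop (above 1.65 rad), and the tip's lever is within 0.08 rad of its locked stop (above 0.97 rad), both at rest (value of joint guard above 1.65 rad and value of joint tip above 0.97 rad and velocity of joint guard between -0.1 and 0.1 rad/s and velocity of joint tip below 0.1 rad/s); the robot touches nothing.
It fails at once if the guard arm is flung (faster than 4 rad/s) (velocity of joint guard above 4 rad/s).
It fails at once if the guard arm is squeezed or forced (over 40 N from the fingers) (contact force between the fingers and guard above 40 N).
It fails at once if a bystander is moved by more than 20 mm or lifted (distance of any of crowfoot, upper_joint, screwdriver, pad_jar, oil_bottle, tenon_ring, tool_cup from where it was at the start of the episode above 0.02 m).
It also fails if it takes over 54 s, if anything falls off the work surface, if the arm or the gripper's body presses on something with over 40 N, if the wrist force passes 120 N, or if a joint passes its speed limit or range.

## Working session

There is one attempt and no reset: what is moved stays moved. The work goes in short steps, Python scripts to look and compute and a tool call to move; the robot and the scene stay as the last step left them, time stands still between calls to the robot, and variables do not carry over. Pictures are saved under pics/ and viewed, and the job is handed in when it is done.

Besides the shell and the picture viewer there is one more tool, called after "Emit:" by a JSON object that holds its "fn" and its "kwargs". send_rows: Moves the arm, as the interface text tells. Its arguments: {"type":"object","properties":{"hand":{"type":"array","items":{"type":"number"}},"translation":{"type":"array","items":{"type":"array","items":{"type":"number"}}},"spin":{"type":"array","items":{"type":"number"}},"force":{"type":"number"}},"required":["hand","translation","spin"]}

```bash
mkdir -p pics; cat > h.py <<'E'
import numpy as np, cv2, pickle
from workcell import ctrl
def grab(n,tag):
    f=ctrl.grab_frame(n); cv2.imwrite(f'pics/{tag}.png',f['frame']); pickle.dump(f,open(f'pics/{tag}.pkl','wb')); return f
def K(f):
    F=240/np.tan(np.radians(f['vertical_fov'])/2); return F
def ray(f,u,v):
    F=K(f); d=np.array([(u-f['cx'])/F,(v-f['cy'])/F]); r=np.linalg.norm(d); s=r
    for _ in range(50): s=r/(1+f['k1']*s*s)
    d=d*(s/r if r>0 else 1); T=np.array(f['T']); w=T[:3,:3]@np.array([d[0],d[1],1]); return T[:3,3],w/np.linalg.norm(w)
def atz(f,u,v,z):
    o,w=ray(f,u,v); return o+w*(z-o[2])/w[2]
def proj(f,p):
    T=np.array(f['T']); c=T[:3,:3].T@(np.array(p)-T[:3,3]); d=c[:2]/c[2]; d=d*(1+f['k1']*(d@d)); return d*K(f)+[f['cx'],f['cy']]
def tri(obs):
    A=np.zeros((3,3));b=np.zeros(3)
    for f,u,v in obs:
        o,w=ray(f,u,v);P=np.eye(3)-np.outer(w,w);A+=P;b+=P@o
    p=np.linalg.solve(A,b); return p,[np.linalg.norm((np.eye(3)-np.outer(ray(f,u,v)[1],ray(f,u,v)[1]))@(p-ray(f,u,v)[0])) for f,u,v in obs]
def load(t): return pickle.load(open(f'pics/{t}.pkl','rb'))
E
python3 - <<'E'
from h import *
for n in ['scene','side','wrist']:
    f=grab(n,n+'0'); print(n,f['vertical_fov'],f['cx'],f['cy'],f['k1'],np.round(f['T'],3).tolist())
s=ctrl.sense(); print(s)
E
```

```text
scene 44.94690967981812 318.9577604812399 242.72693158417334 0.044352515907148685 [[0.382, 0.603, -0.7, 1.446], [0.924, -0.266, 0.275, -0.379], [-0.02, -0.752, -0.659, 1.0], [0.0, 0.0, 0.0, 1.0]]
side 55.942757637272656 325.65510307544537 236.82203743141233 0.012997194626696056 [[-0.919, -0.19, 0.345, 0.142], [-0.394, 0.486, -0.78, 0.845], [-0.02, -0.853, -0.522, 0.674], [0.0, 0.0, 0.0, 1.0]]
wrist 65.93506912045862 320.05136942980795 238.71092698975048 -0.04594483572363423 [[0.392, -0.877, -0.278, 0.317], [-0.92, -0.374, -0.119, -0.544], [0.0, 0.302, -0.953, 0.372], [0.0, 0.0, 0.0, 1.0]]
{'clock': 0.15, 'joint_pos': array([-1.17035126e+00,  3.53488392e-01,  1.63393987e+00,  4.57813799e-06,
        1.15521844e+00, -2.41064222e-03]), 'dq': array([ 9.86397394e-05, -9.69708797e-04, -2.16951252e-03, -2.37030591e-04,
        2.76182656e-05,  1.10390538e-03]), 'effort': array([-1.47227998e-03, -6.05638647e+01, -3.42340243e+01, -1.11430902e-04,
        6.12692282e-03, -1.28185556e-05]), 'eef_pos': array([ 0.24488887, -0.57464722,  0.23874459]), 'orientation': array([[ 9.19945900e-01,  3.92045120e-01, -4.07039457e-04],
       [ 3.92045331e-01, -9.19945386e-01,  9.72289854e-04],
       [ 6.72742198e-06, -1.05403198e-03, -9.99999444e-01]]), 'wrist_force': array([-1.17381024,  1.44575134, -0.40545415]), 'ft_torque': array([ 0.01754447, -0.01522978,  0.04139875]), 'gripper_width': 1.0008432456848295}
```

View pics/scene0.png

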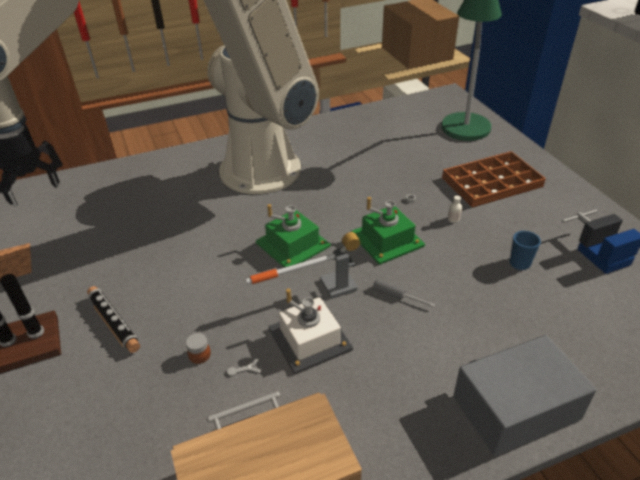

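View pics/side0.png

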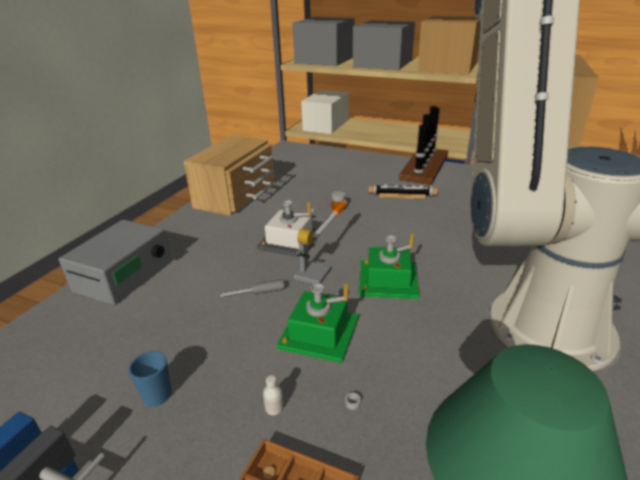

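View pics/wrist0.png

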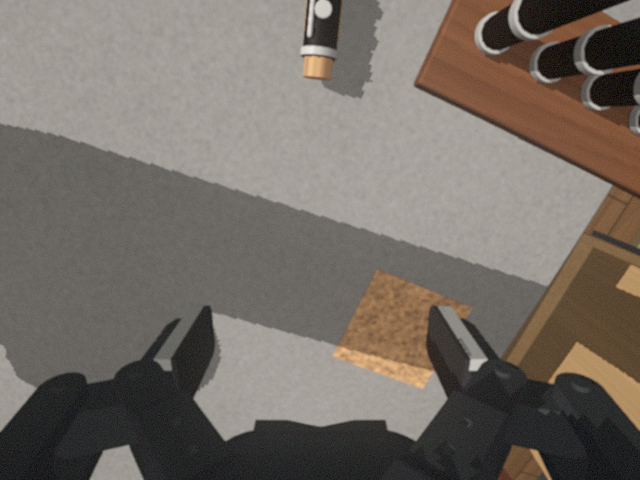

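The scene view shows the white heater at (311,328), the guard stand at (342,275) with the orange sleeve at (264,276), and two green look-alikes at (292,235) and (388,230). Only the white block matches the ceramic heater, and it is the one behind the guard arm. I'll confirm it in enlarged crops.

```bash
python3 - <<'E'
from h import *
f=load('scene0')['frame']; cv2.imwrite('pics/c1.png',cv2.resize(f[220:380,180:380],None,fx=4,fy=4,interpolation=cv2.INTER_CUBIC)[:600])
f=load('side0')['frame']; cv2.imwrite('pics/c2.png',cv2.resize(f[180:300,230:390],None,fx=5,fy=5,interpolation=cv2.INTER_CUBIC))
E
```

```text
(no output)
```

View pics/c1.png

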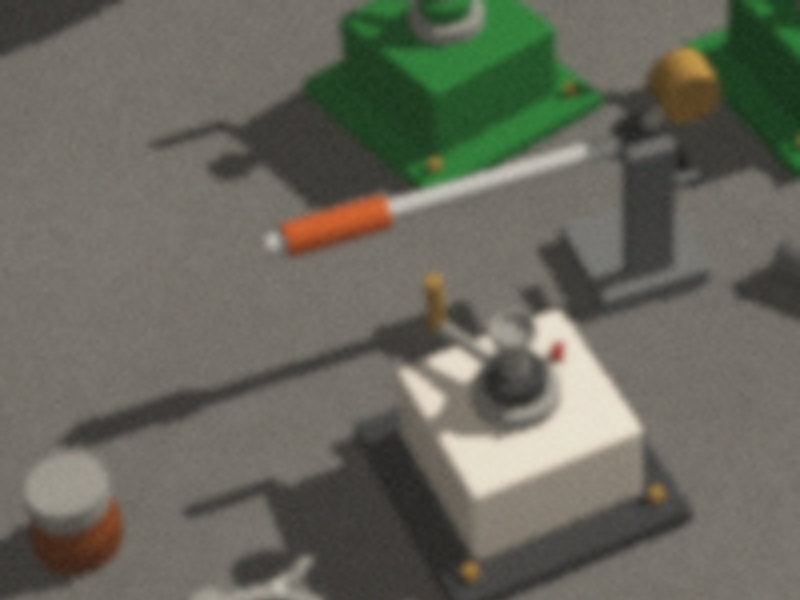

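View pics/c2.png

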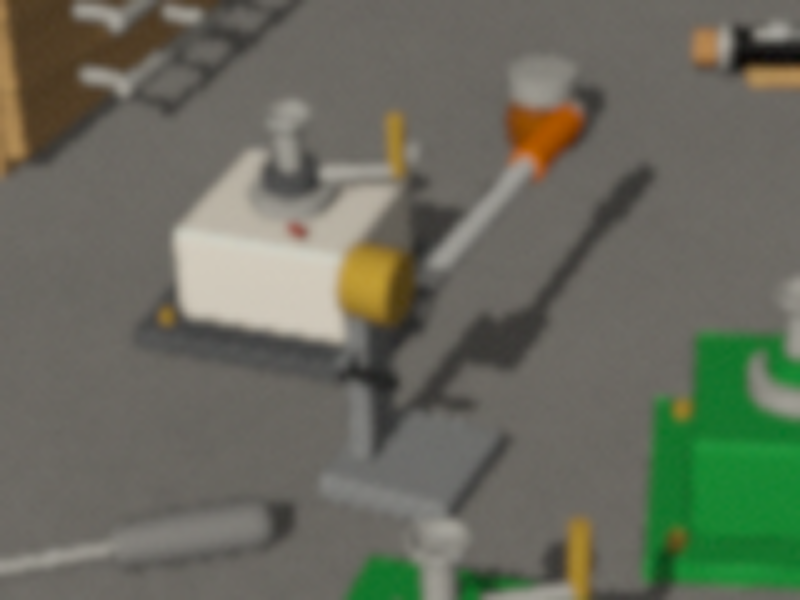

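```bash
python3 - <<'E'
from h import *
a,b=load('scene0'),load('side0')
for n,p,q,z in [('sleeve',(264.2,276.2),(339.6,208),.1),('pin',(288.5,289.8),(309.2,203.2),.117),('cup',(308.2,301.5),(288,201.8),.121),('tip',(248,280.2),(346,202),.1),('cw',(350.7,241.5),(305,237),.14)]:
    print(n,np.round(atz(a,*p,z),4),np.round(atz(b,*q,z),4),np.round(tri([(a,*p),(b,*q)]),4) if 0 else np.round(tri([(a,*p),(b,*q)])[0],4))
# block top corners scene, foot corners, neighbours
for n,u,v,z in [('bt1',401,372,.067),('bt2',560,310,.067),('bt3',641,430,.067),('bt4',478,500,.067)]:
    print(n,np.round(atz(a,180+u/4,220+v/4,z),4))
for n,u,v,z in [('f1',322,482,.014),('f2',440,500,.014),('f3',508,432,.014),('bt',178,232,.067),('btl',410,178,.067),('btback',255,150,.067)]:
    print(n,np.round(atz(b,230+u/5,180+v/5,z),4))
E
```

```text
sleeve [ 0.5457 -0.158   0.1   ] [ 0.5456 -0.1644  0.1   ] [ 0.545  -0.1592  0.1015]
pin [ 0.6224 -0.128   0.117 ] [ 0.6202 -0.1308  0.117 ] [ 0.6207 -0.1287  0.117 ]
cup [ 0.6738 -0.1034  0.121 ] [ 0.6737 -0.1108  0.121 ] [ 0.6729 -0.105   0.1226]
tip [ 0.5433 -0.1947  0.1   ] [ 0.5421 -0.204   0.1   ] [ 0.5417 -0.1963  0.1018]
cw [0.5582 0.0461 0.14  ] [0.5387 0.0647 0.14  ] [0.5466 0.0508 0.1297]
bt1 [ 0.6335 -0.1538  0.067 ]
bt2 [ 0.6256 -0.0582  0.067 ]
bt3 [ 0.7216 -0.0523  0.067 ]
bt4 [ 0.7308 -0.1469  0.067 ]
f1 [0.5769 0.0576 0.014 ]
f2 [0.5171 0.0496 0.014 ]
f3 [ 0.5083 -0.0152  0.014 ]
bt [ 0.7153 -0.0527  0.067 ]
btl [ 0.6239 -0.1527  0.067 ]
btback [ 0.7208 -0.1509  0.067 ]
```

The crops confirm the white block with the brass pin at scene (288,290). The orange-sleeved arm runs to the grey stand, with its brass counterweight at scene (351,241). The tool only points down, so it can't get under the sleeve. I'll push down on the counterweight from above instead, which lifts the same arm. First I move over it and look.

Emit:
{"fn": "send_rows", "kwargs": {"hand": [1,1,1,1,1,1,1,1], "translation": [[1.9,4,0.2],[1.9,4,0.2],[1.9,4,0.2],[1.9,4,0.2],[1.9,4,0.2],[1.9,4,0.2],[1.9,4,0.2],[1.9,4,0.2]], "spin": [4.2,4.2,4.2,4.2,4.2,4.2,4.2,4.2]}}

```text
clock: 1.15
eef_pos: [0.3973, -0.2536, 0.2553]
orientation: [[0.547, 0.837, 0.0], [0.837, -0.547, 0.0], [0.0, 0.0, -1.0]]
wrist_force: [0.0, -0.6, 0.3]
gripper_width: 0.002
```

Emit:
{"fn": "send_rows", "kwargs": {"hand": [1,1,1,1,1,1,1,1], "translation": [[1.9,4,0],[1.9,4,0],[1.9,4,0],[1.9,4,0],[1.9,4,0],[1.9,4,0],[1.9,4,0],[1.9,4,0]], "spin": [4.2,4.2,4.2,4.2,4.2,4.2,4.2,4.2]}}

```text
clock: 2.15
eef_pos: [0.5493, 0.0664, 0.2551]
orientation: [[-0.007, 1.0, -0.0], [1.0, 0.007, -0.0], [-0.0, -0.0, -1.0]]
wrist_force: [0.5, -0.6, 1.1]
gripper_width: -0.003
```

```bash
python3 - <<'E'
from h import *
for n in ['scene','side','wrist']: grab(n,n+'1')
s=ctrl.sense(); print(s['clock'],s['eef_pos'],s['orientation'],s['joint_pos'],s['gripper_width'])
a=load('scene1')['frame'];cv2.imwrite('pics/c3.png',cv2.resize(a[180:330,240:440],None,fx=4,fy=4,interpolation=cv2.INTER_CUBIC))
E
```

```text
2.3 [0.54931174 0.06654007 0.25485297] [[-7.46327124e-03  9.99972026e-01 -4.96429187e-04]
 [ 9.99972149e-01  7.46327463e-03  4.96968457e-06]
 [ 8.67453290e-06 -4.96378271e-04 -9.99999877e-01]] [1.17797071e-01 2.26927804e-01 1.77092585e+00 6.95062956e-05
 1.14423140e+00 1.10304954e-01] -0.003226908484477397
```

View pics/wrist1.png

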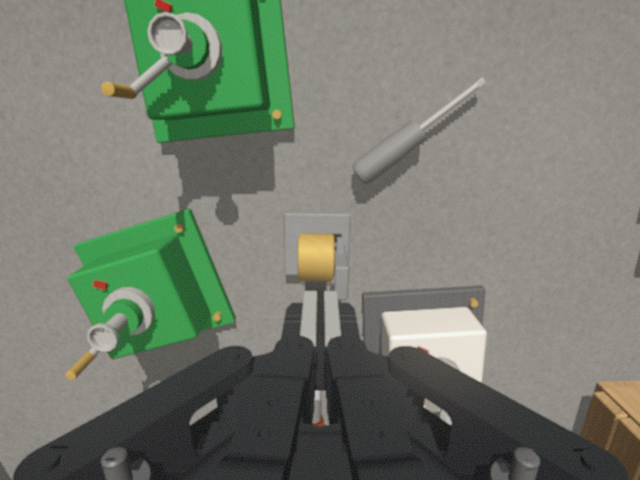

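View pics/c3.png

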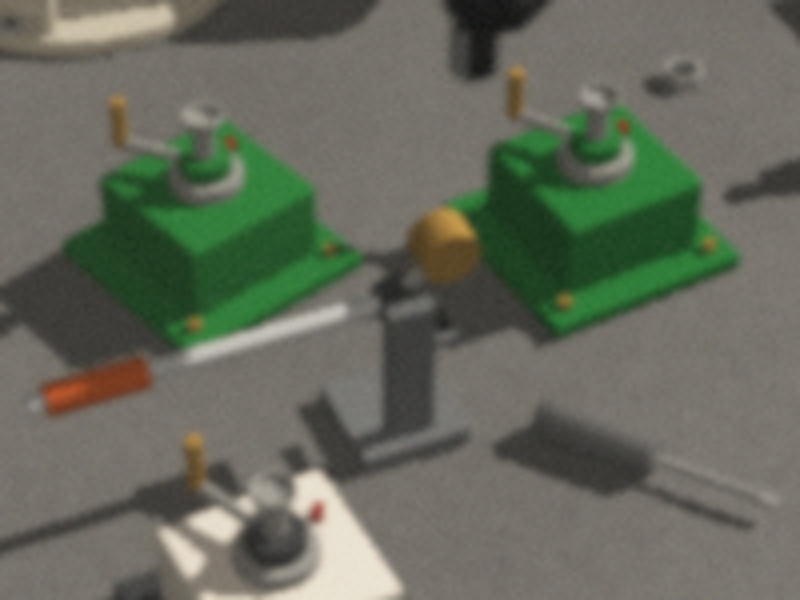

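View pics/side1.png

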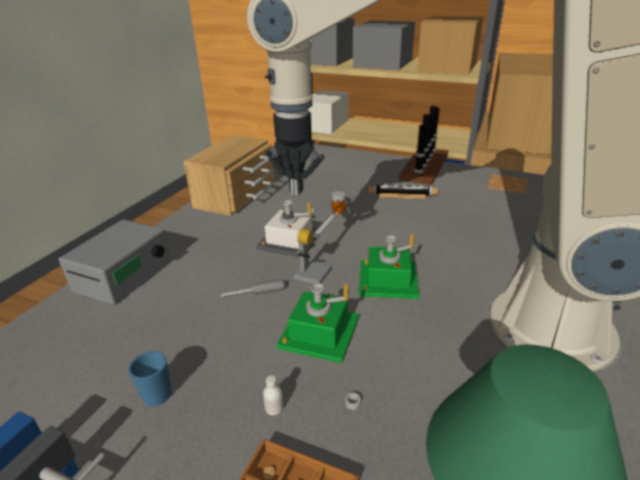

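The wrist view shows the counterweight at (316,258), the foot corners at (286,214) and (350,214), and the closed fingers just in front, at (320,293).

```bash
python3 - <<'E'
from h import *
w,a,b=load('wrist1'),load('scene1'),load('side1')
print('cam',np.round(np.array(w['T'])[:3,3],3))
print('foot',[np.round(atz(w,u,v,.014),4)[:2] for u,v in [(285,214),(350,214),(285,273)]])
print('cw c',np.round(atz(w,316.5,258,.135),4),'edges',[np.round(atz(w,u,258,.135),4)[0] for u in (299,335)],'far',np.round(atz(w,316,233,.13),4),'near',np.round(atz(w,316,282,.14),4))
sc=(240+443/4,180+246/4)
print('cw tri',tri([(w,316.5,257),(a,*sc)]), tri([(w,316.5,257),(a,*sc),(b,305,237)]))
print('upright top',[np.round(atz(w,u,v,.112),4)[:2] for u,v in [(337,268),(347,268),(347,298)]])
s=ctrl.sense(); t=s['eef_pos']; 
for d in (.008,0): print('tip px',proj(w,t-[0,0,d]),proj(a,t-[0,0,d]))
E
```

```text
cam [0.55  0.145 0.389]
foot [array([0.5151, 0.0531]), array([0.5828, 0.0537]), array([ 0.5138, -0.0133])]
cw c [0.5489 0.05   0.135 ] edges [np.float64(0.536), np.float64(0.5624)] far [0.5483 0.0676 0.13  ] near [0.5486 0.0331 0.14  ]
cw tri (array([0.54915989, 0.04998542, 0.13167548]), [np.float64(0.0005211010543009032), np.float64(0.0005211010543009063)]) (array([0.54780711, 0.04984257, 0.13005505]), [np.float64(0.0013230506509924517), np.float64(0.001227607667656226), np.float64(0.0015102737307260768)])
upright top [array([0.5653, 0.0329]), array([0.5734, 0.033 ]), array([0.5742, 0.0062])]
tip px [315.72756352 313.382652  ] [358.41761601 199.01067531]
tip px [315.53470408 322.98739348] [358.51060553 196.01104429]
```

Emit:
{"fn": "send_rows", "kwargs": {"hand": [1,1,1,1,1,1,1,1], "translation": [[0,-0.4,-3],[0,-0.4,-3],[0,0,-2.5],[0,0,-0.5],[0,0,-0.4],[0,0,-0.4],[0,0,-0.4],[0,0,-0.4]], "spin": [0,0,0,0,0,0,0,0]}}

```text
clock: 3.3
eef_pos: [0.55, 0.0605, 0.1523]
orientation: [[-0.002, 1.0, 0.002], [1.0, 0.002, 0.007], [0.007, 0.002, -1.0]]
wrist_force: [-12.3, 27.1, 37.7]
gripper_width: 0.0
```

```bash
python3 - <<'E'
from h import *
for n in ['scene','side']: grab(n,n+'2')
a=load('scene2')['frame'];b=load('side2')['frame']
cv2.imwrite('pics/c4.png',np.hstack([cv2.resize(a[150:300,230:380],(400,400)),cv2.resize(b[130:280,230:380],(400,400))]))
E
```

```text
(no output)
```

View pics/c4.png

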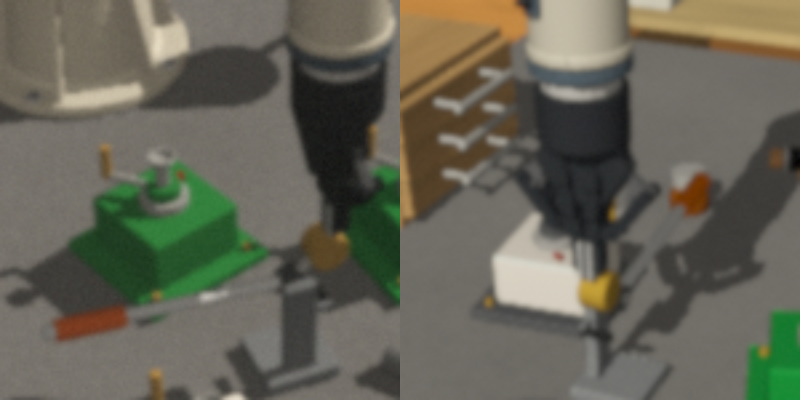

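The straight-down push stuck by friction against the counterweight and read about 48 N at the wrist, more than I want. I'm backing off now. The next push will follow the counterweight's arc (down and towards +y together), with frequent force checks.

Emit:
{"fn": "send_rows", "kwargs": {"hand": [1,1,1,1,1,1,1,1], "translation": [[0,0,0.8],[0,0,1.2],[0,-0.6,1],[0,-0.6,0],[0,-0.4,0],[0,0,0],[0,0,-0.8],[0,0,0]], "spin": [0,0,0,0,0,0,0,0]}}

```text
clock: 4.4
eef_pos: [0.5483, 0.0411, 0.1702]
orientation: [[-0.005, 1.0, -0.002], [1.0, 0.005, -0.0], [-0.0, -0.002, -1.0]]
wrist_force: [-1.0, 0.6, -1.1]
gripper_width: 0.001
```

```bash
python3 - <<'E'
from h import *
for n in ['scene','side']: grab(n,n+'3')
a=load('scene3')['frame'];b=load('side3')['frame']
cv2.imwrite('pics/c5.png',np.hstack([cv2.resize(a[150:300,230:380],(400,400)),cv2.resize(b[130:280,230:380],(400,400))]))
E
```

```text
(no output)
```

View pics/c5.png

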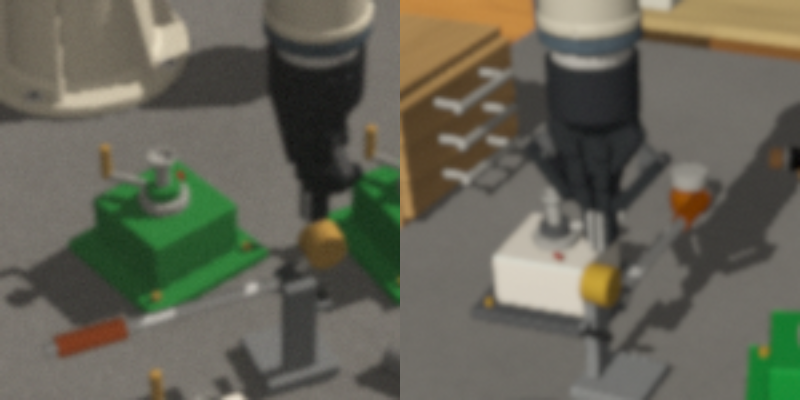

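Emit:
{"fn": "send_rows", "kwargs": {"hand": [1,1,1,1,1,1,1,1], "translation": [[0,-0.7,0],[0,0,-1],[0,0,-0.3],[0,0.2,-0.12],[0,0.2,-0.12],[0,0.2,-0.12],[0,0.2,-0.12],[0,0.2,-0.12]], "spin": [0,0,0,0,0,0,0,0]}}

```text
clock: 5.5
eef_pos: [0.5491, 0.0442, 0.1523]
orientation: [[-0.005, 1.0, 0.0], [1.0, 0.005, -0.0], [-0.0, 0.0, -1.0]]
wrist_force: [-0.6, -1.0, 1.5]
gripper_width: 0.001
```

```bash
python3 - <<'E'
from h import *
s=ctrl.sense(); print(s['wrist_force'],s['eef_pos'])
for n in ['side']: grab(n,n+'4')
b=load('side4')['frame']
cv2.imwrite('pics/c6.png',cv2.resize(b[130:280,230:380],(600,600)))
E
```

```text
[-0.64721238 -0.97193532  1.50965807] [0.54911411 0.04415896 0.15234223]
```

View pics/c6.png

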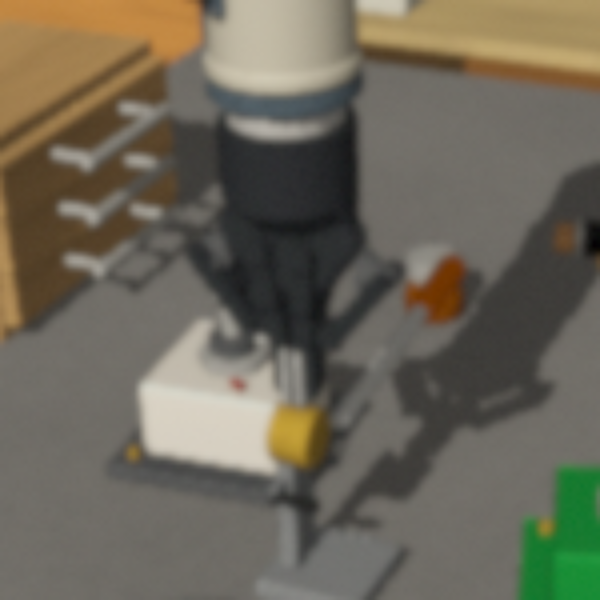

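Contact force is low (about 2 N) and the sleeve is rising, so I'm continuing along the arc.

Emit:
{"fn": "send_rows", "kwargs": {"hand": [1,1,1,1,1,1,1,1], "translation": [[0,0.18,-0.14],[0,0.18,-0.14],[0,0.17,-0.15],[0,0.17,-0.15],[0,0.16,-0.16],[0,0.16,-0.16],[0,0.15,-0.17],[0,0.15,-0.17]], "spin": [0,0,0,0,0,0,0,0]}}

```text
clock: 6.55
eef_pos: [0.549, 0.0573, 0.1397]
orientation: [[-0.005, 1.0, -0.0], [1.0, 0.005, 0.0], [0.0, -0.0, -1.0]]
wrist_force: [1.2, -1.0, 1.2]
gripper_width: -0.0
```

```bash
python3 - <<'E'
from h import *
s=ctrl.sense(); print(s['wrist_force'],s['eef_pos'])
for n in ['side','scene']: grab(n,n+'5')
b=load('side5')['frame'];a=load('scene5')['frame']
cv2.imwrite('pics/c7.png',np.hstack([cv2.resize(a[150:300,230:380],(400,400)),cv2.resize(b[130:280,230:380],(400,400))]))
E
```

```text
[ 1.1982513  -0.97610178  1.2050381 ] [0.54898809 0.05731854 0.13973573]
```

View pics/c7.png

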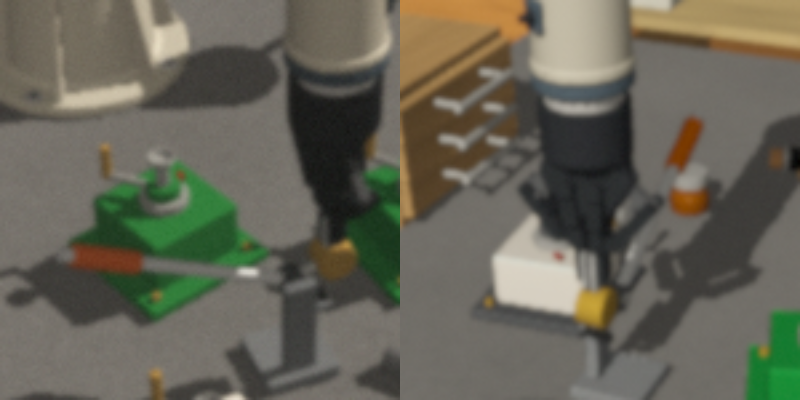

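Emit:
{"fn": "send_rows", "kwargs": {"hand": [1,1,1,1,1,1,1,1], "translation": [[0,0.15,-0.18],[0,0.14,-0.2],[0,0.14,-0.2],[0,0.13,-0.2],[0,0.12,-0.2],[0,0.12,-0.2],[0,0.11,-0.2],[0,0.1,-0.2]], "spin": [0,0,0,0,0,0,0,0]}}

```text
clock: 7.65
eef_pos: [0.549, 0.0674, 0.1239]
orientation: [[-0.005, 1.0, 0.0], [1.0, 0.005, 0.0], [0.0, 0.0, -1.0]]
wrist_force: [0.0, -0.8, 0.3]
gripper_width: -0.0
```

```bash
python3 - <<'E'
from h import *
s=ctrl.sense(); print(s['wrist_force'],s['eef_pos'])
for n in ['side','scene']: grab(n,n+'6')
b=load('side6')['frame'];a=load('scene6')['frame']
cv2.imwrite('pics/c8.png',np.hstack([cv2.resize(a[150:300,230:380],(400,400)),cv2.resize(b[130:280,230:380],(400,400))]))
E
```

```text
[ 0.0314209  -0.80032008  0.33293743] [0.54902902 0.06740768 0.12394934]
```

View pics/c8.png

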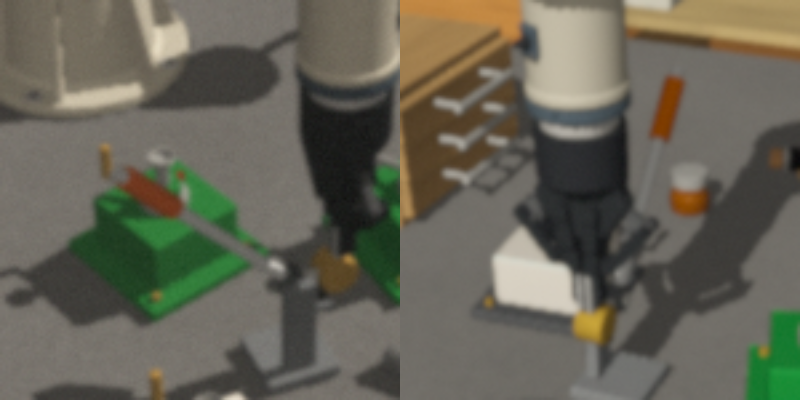

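Emit:
{"fn": "send_rows", "kwargs": {"hand": [1,1,1,1,1,1,1,1], "translation": [[0,0.1,-0.2],[0,0.1,-0.2],[0,0.1,-0.2],[0,0.1,-0.2],[0,0.1,-0.2],[0,2,0.5],[0,4,1],[0,5,3]], "spin": [0,0,0,0,0,0,0,0]}}

```text
clock: 8.75
eef_pos: [0.548, 0.1836, 0.1586]
orientation: [[-0.004, 1.0, -0.002], [1.0, 0.004, -0.001], [-0.001, -0.002, -1.0]]
wrist_force: [-0.0, -0.1, 0.6]
gripper_width: 0.001
```

```bash
python3 - <<'E'
from h import *
s=ctrl.sense(); print(s['wrist_force'],s['eef_pos'])
for n in ['side','scene']: grab(n,n+'7')
b=load('side7')['frame'];a=load('scene7')['frame']
cv2.imwrite('pics/c9.png',np.hstack([cv2.resize(a[130:330,230:430],(400,400)),cv2.resize(b[90:290,200:400],(400,400))]))
E
```

```text
[-0.03932893 -0.06887567  0.55744871] [0.54795616 0.18361602 0.15864156]
```

View pics/c9.png

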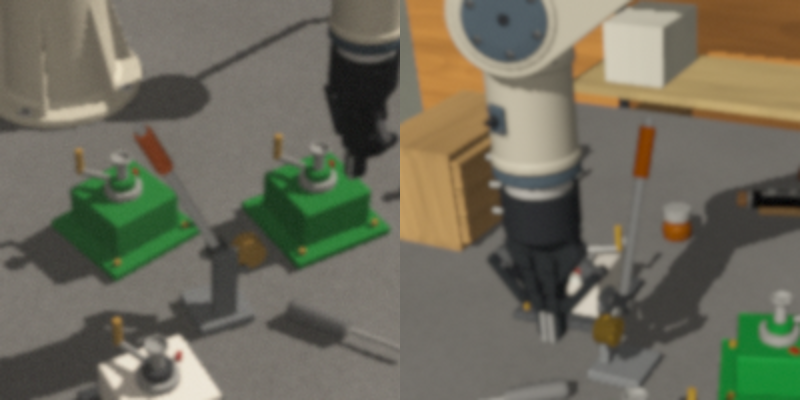

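The arm is past balance and falling towards the stop. I'm moving up and out while it settles.

Emit:
{"fn": "send_rows", "kwargs": {"hand": [1,1,1,1,1,1,1,1], "translation": [[1.7,0,1.5],[1.7,0,1.5],[1.7,0,1.5],[1.7,0,1.5],[1.7,0,1.5],[1.7,0,1.5],[1.7,0,1.5],[1.7,0,1.5]], "spin": [0,0,0,0,0,0,0,0]}}

```text
clock: 9.85
eef_pos: [0.6852, 0.1827, 0.2794]
orientation: [[-0.005, 1.0, -0.0], [1.0, 0.005, 0.0], [0.0, -0.0, -1.0]]
wrist_force: [0.8, -0.3, -0.8]
gripper_width: -0.0
```

```bash
python3 - <<'E'
from h import *
s=ctrl.sense(); print(s['wrist_force'],s['eef_pos'])
for n in ['side','scene','wrist']: grab(n,n+'8')
b=load('side8')['frame'];a=load('scene8')['frame']
cv2.imwrite('pics/c10.png',np.hstack([cv2.resize(a[130:330,230:430],(400,400)),cv2.resize(b[90:290,200:400],(400,400))]))
E
```

```text
[ 0.75763757 -0.31956023 -0.79284627] [0.68523733 0.18274234 0.27935176]
```

View pics/c10.png

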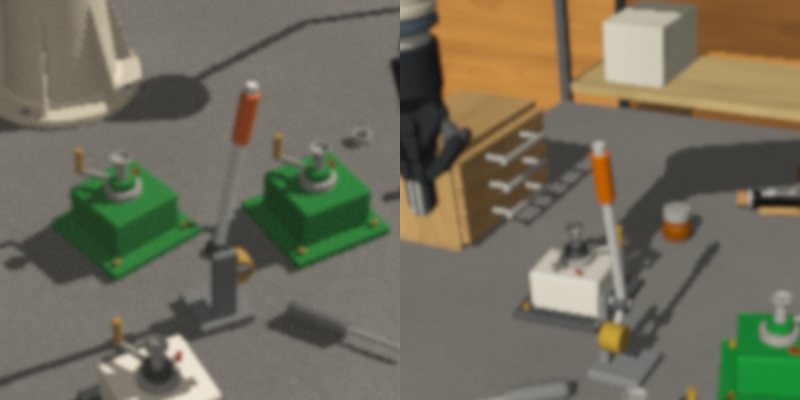

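View pics/wrist8.png

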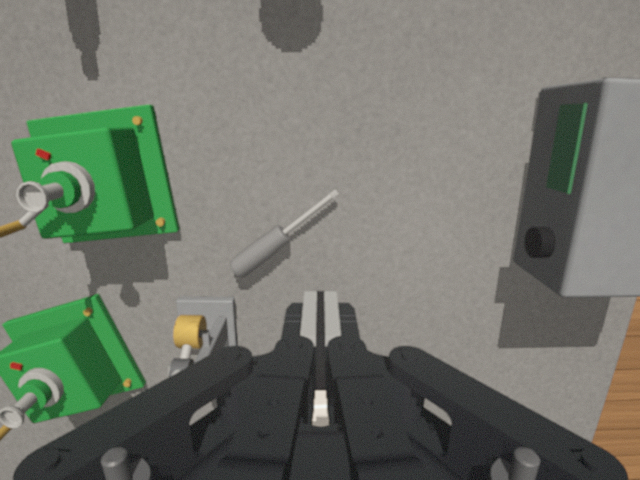

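The guard arm now stands slightly past upright in both views. I'll check its angle and get the pin-push geometry.

```bash
python3 - <<'E'
from h import *
a,b=load('scene8'),load('side8')
sa=(230+246/2,130+117/2); sb=(200+202/2,90+178/4*1.0) if 0 else (200+202/2,90+177/2)
p,e=tri([(a,*sa),(b,*sb)]); print(p,e); print('theta',np.pi-np.arctan2(p[2]-.1,p[1]-.0195))
ta=(230+252/2,130+86/2); tb=(200+199/2,90+147/2)
p,e=tri([(a,*ta),(b,*tb)]); print(p,e); print('theta',np.pi-np.arctan2(p[2]-.1,p[1]-.0195))
s0=load('scene0'); print('jar',atz(s0,198,340,.05))
c=np.array([.673,-.105])
for ang in (204.7,195,185,175,165,154.5,150): 
    t=np.radians(ang); print(ang,np.round(c+.058*np.array([np.cos(t),np.sin(t)]),4))
E
```

```text
[0.54738227 0.05345636 0.27764167] [np.float64(0.0006136896108916037), np.float64(0.0006136896108916492)]
theta 1.7596688347996794
[0.54589272 0.06003592 0.31434514] [np.float64(0.000853719268992847), np.float64(0.0008537192689926671)]
theta 1.7577041320755749
jar [ 0.62066228 -0.33269266  0.05      ]
204.7 [ 0.6203 -0.1292]
195 [ 0.617 -0.12 ]
185 [ 0.6152 -0.1101]
175 [ 0.6152 -0.0999]
165 [ 0.617 -0.09 ]
154.5 [ 0.6207 -0.08  ]
150 [ 0.6228 -0.076 ]
```

Emit:
{"fn": "send_rows", "kwargs": {"hand": [1,1,1,1,1,1,1,1], "translation": [[-0.3,-4.8,0],[-0.3,-4.8,0],[-0.3,-4.8,0],[-0.3,-4.8,0],[-0.3,-4.8,0],[-0.3,-4.8,0],[-0.3,-4.8,0],[-0.3,-4.8,0]], "spin": [0,0,0,0,0,0,0,0]}}

```text
clock: 11.0
eef_pos: [0.6596, -0.2024, 0.278]
orientation: [[-0.005, 1.0, -0.002], [1.0, 0.005, 0.001], [0.001, -0.002, -1.0]]
wrist_force: [0.5, -0.3, 0.5]
gripper_width: 0.005
```

```bash
python3 - <<'E'
from h import *
for n in ['scene','side','wrist']: grab(n,n+'9')
E
```

View pics/wrist9.png

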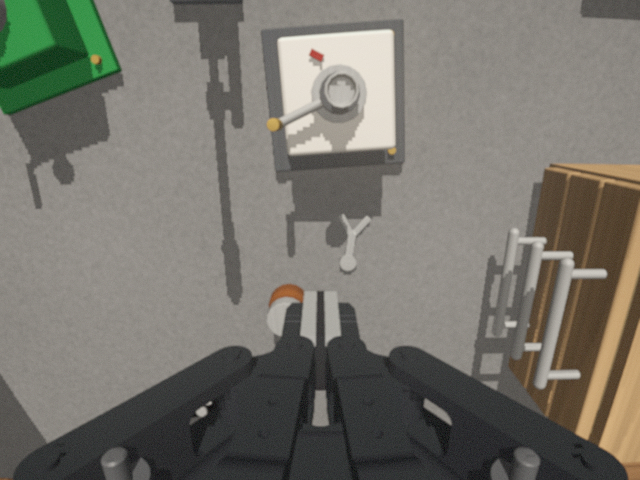

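View pics/side9.png

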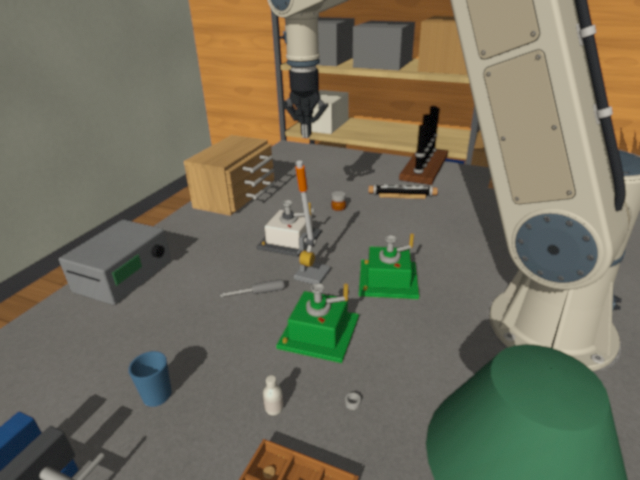

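The guard measures about 1.76 rad, on its stop. The wrist view shows the pin top at (274,125) and the cup mouth at (341,90), with nothing in the approach path.

```bash
python3 - <<'E'
from h import *
w=load('wrist9')
pin=atz(w,274,125,.117);cup=atz(w,341,88,.121);print(pin,cup,np.linalg.norm((pin-cup)[:2]))
print([np.round(atz(w,u,v,.067),4)[:2] for u,v in [(279,38),(394,30),(397,150),(290,155)]])
print('jar',atz(w,283,318,.05))
E
```

```text
[ 0.62449808 -0.13092783  0.117     ] [ 0.67506208 -0.1046221   0.121     ] 0.05699744728578676
[array([ 0.6249, -0.0604]), array([ 0.7217, -0.0539]), array([ 0.7298, -0.1531]), array([ 0.6322, -0.1579])]
jar [ 0.61900329 -0.33557408  0.05      ]
```

Emit:
{"fn": "send_rows", "kwargs": {"hand": [1,1,1,1,1,1,1,1], "translation": [[-1.4,1,-2],[-1.4,1,-2.5],[-1.4,1,-2.5],[0,0.7,-2.5],[0,0,-2.5],[0,0,-2.5],[0,0,-2],[0,0,-1]], "spin": [0,0,0,0,0,0,0,0]}}

```text
clock: 12.15
eef_pos: [0.6182, -0.1636, 0.1027]
orientation: [[-0.006, 1.0, -0.002], [1.0, 0.006, 0.001], [0.001, -0.002, -1.0]]
wrist_force: [-0.4, -0.3, -0.3]
gripper_width: 0.001
```

```bash
python3 - <<'E'
from h import *
s=ctrl.sense(); print(s['wrist_force'],s['eef_pos'])
for n in ['side','scene','wrist']: grab(n,n+'10')
b=load('side10')['frame'];a=load('scene10')['frame']
cv2.imwrite('pics/c11.png',np.hstack([cv2.resize(a[230:380,220:370],(400,400)),cv2.resize(b[130:280,230:380],(400,400))]))
E
```

```text
[-0.40337862 -0.26344793 -0.34394397] [ 0.61822875 -0.16364559  0.10271768]
```

View pics/c11.png

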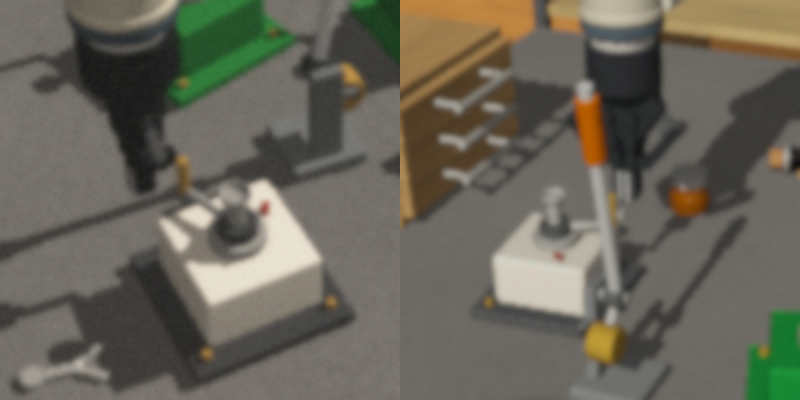

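View pics/wrist10.png

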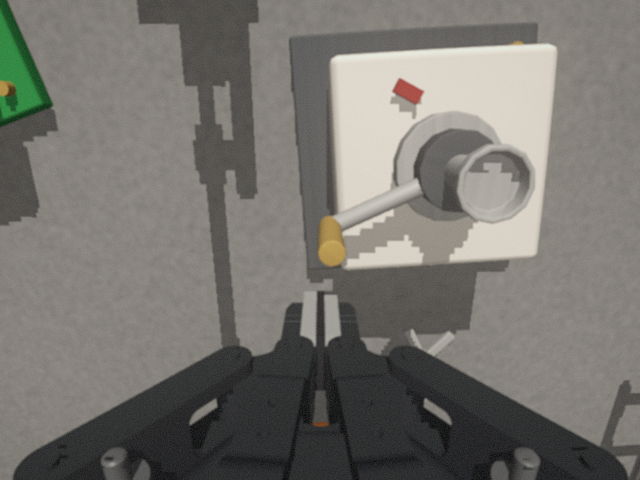

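Emit:
{"fn": "send_rows", "kwargs": {"hand": [1,1,1,1,1,1,1,1], "translation": [[0,0.8,0],[0,0.8,0],[-0.1,0.8,0],[-0.1,0.8,0],[0,0.8,0],[0.1,0.7,0],[0.1,0.7,0],[0,0.6,0]], "spin": [0,0,0,0,0,0,0,0]}}

```text
clock: 13.3
eef_pos: [0.6195, -0.1043, 0.1042]
orientation: [[-0.005, 1.0, 0.001], [1.0, 0.005, -0.0], [-0.0, 0.001, -1.0]]
wrist_force: [1.0, -0.3, 0.1]
gripper_width: 0.004
```

```bash
python3 - <<'E'
from h import *
for n in ['wrist']: grab(n,n+'11')
E
```

```text
(no output)
```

View pics/wrist11.png

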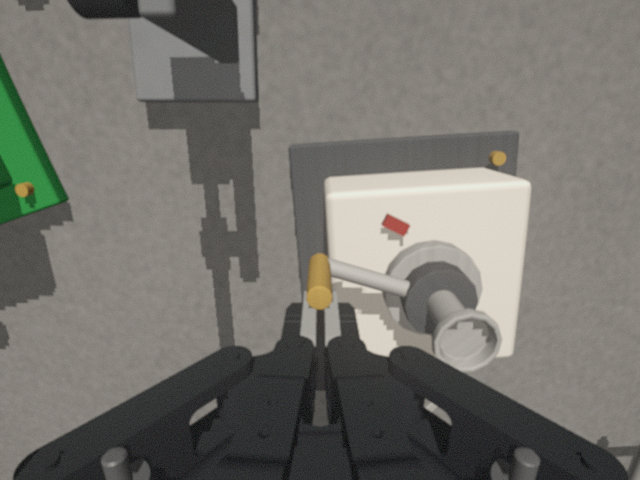

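Emit:
{"fn": "send_rows", "kwargs": {"hand": [1,1,1,1,1,1,1,1], "translation": [[0,0.15,0],[0,0.15,0],[0,0.15,0],[0,0.1,0],[0,0.1,0],[0,0.1,0],[0,0,0],[0,0,0]], "spin": [0,0,0,0,0,0,0,0]}}

```text
clock: 14.35
eef_pos: [0.6188, -0.0971, 0.104]
orientation: [[-0.005, 1.0, -0.0], [1.0, 0.005, 0.0], [0.0, -0.0, -1.0]]
wrist_force: [0.6, 0.3, 0.7]
gripper_width: -0.001
```

Emit:
{"fn": "send_rows", "kwargs": {"hand": [1,1,1,1,1,1,1,1], "translation": [[0,0.1,0],[0,0.1,0],[0,0.1,0],[0,0.1,0],[0,0,0],[0,0,0],[0,0,0],[0,0,0]], "spin": [0,0,0,0,0,0,0,0]}}

```text
clock: 15.35
eef_pos: [0.6192, -0.0952, 0.1041]
orientation: [[-0.005, 1.0, 0.001], [1.0, 0.005, -0.003], [-0.003, 0.001, -1.0]]
wrist_force: [2.0, -11.8, -2.3]
gripper_width: 0.002
```

```bash
python3 - <<'E'
from h import *
s=ctrl.sense(); print(s['wrist_force'],s['eef_pos'])
w=grab('wrist','wrist12')
E
```

```text
[  1.97072001 -11.82199934  -2.26500846] [ 0.61920145 -0.09517544  0.10412855]
```

View pics/wrist12.png

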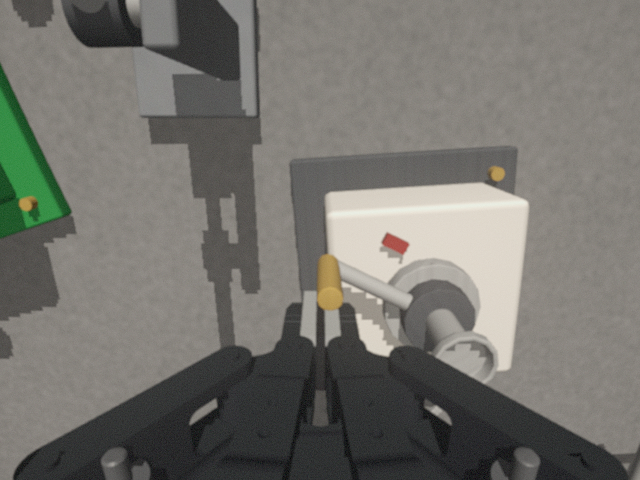

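The force rose to 12 N at the expected stop position, tool y = -0.095. I'm backing off and lifting clear.

Emit:
{"fn": "send_rows", "kwargs": {"hand": [1,1,1,1,1,1,1,1], "translation": [[0,-0.5,0],[0,-1.5,0],[0,-2,0],[0,-2,1],[0,-1,4],[0,0,5],[0,0,5],[0,-2,3]], "spin": [0,0,0,0,0,0,0,0]}}

```text
clock: 16.4
eef_pos: [0.6197, -0.184, 0.2881]
orientation: [[-0.005, 1.0, 0.004], [1.0, 0.005, -0.001], [-0.001, 0.004, -1.0]]
wrist_force: [0.0, -1.0, 0.1]
gripper_width: -0.003
```

Emit:
{"fn": "send_rows", "kwargs": {"hand": [1,1,1,1,1,1,1,1], "translation": [[0,-2,0],[0,-2,0],[0,-2,0],[0,0,0],[0,0,0],[0,0,0],[0,0,0],[0,0,0]], "spin": [0,0,0,0,0,0,0,0]}}

```text
clock: 17.4
eef_pos: [0.6191, -0.2428, 0.2842]
orientation: [[-0.005, 1.0, 0.0], [1.0, 0.005, 0.0], [0.0, 0.0, -1.0]]
wrist_force: [0.5, 0.9, 0.5]
gripper_width: -0.0
```

```bash
python3 - <<'E'
from h import *
s=ctrl.sense(); print(s['clock'],s['wrist_force'],s['eef_pos'])
for n in ['wrist','scene','side']: grab(n,n+'13')
E
```

```text
17.4 [0.48481365 0.86431185 0.53864678] [ 0.61908317 -0.24279086  0.28416978]
```

View pics/wrist13.png

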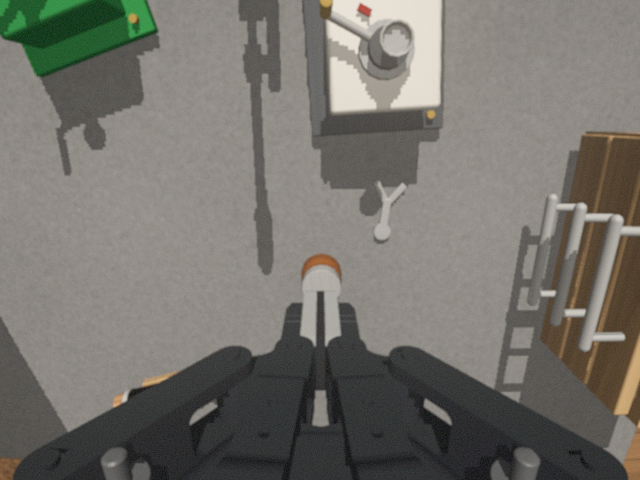

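View pics/scene13.png

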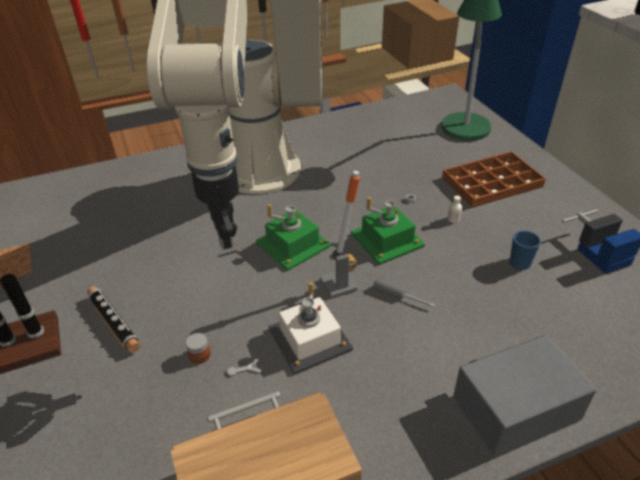

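```bash
python3 - <<'E'
from h import *
w,s=load('wrist13'),load('scene13')
p=atz(w,326,8,.117);c=atz(w,396,38,.121);d=p-c
print(p,c,'bearing deg',np.degrees(np.arctan2(d[1],d[0]))%360,np.linalg.norm(d[:2]))
q=[atz(w,u,v,.067) for u,v in [(329,114),(441,105)]];e=q[1]-q[0];print('yaw',np.degrees(np.arctan2(e[1],e[0])))
f=s['frame'];g=load('side13')['frame']
cv2.imwrite('pics/c12.png',np.hstack([cv2.resize(f[260:360,260:360],(400,400)),cv2.resize(g[140:290,230:380],(400,400))]))
E
```

```text
[ 0.62340642 -0.08617488  0.117     ] [ 0.67451435 -0.10639403  0.121     ] bearing deg 158.41541645942928 0.054962118497639594
yaw 5.0236704861074735
```

View pics/c12.png

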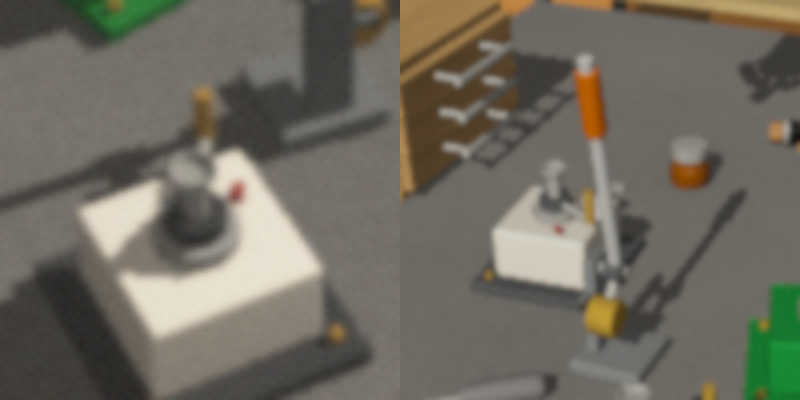

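The bearing suggests about 0.99 rad, but the pin sat at the picture's edge. I'll take one better-centred view before handing in.

Emit:
{"fn": "send_rows", "kwargs": {"hand": [1,1,1,1,1,1,1,1], "translation": [[0.8,2,0],[0.8,2,0],[0.8,2,0],[0.8,0,0],[0.8,0,0],[0,0,0],[0,0,0],[0,0,0]], "spin": [0,0,0,0,0,0,0,0]}}

```text
clock: 18.55
eef_pos: [0.6587, -0.1836, 0.284]
orientation: [[-0.004, 1.0, -0.0], [1.0, 0.004, -0.0], [-0.0, -0.0, -1.0]]
wrist_force: [0.2, -0.2, -0.2]
gripper_width: 0.001
```

```bash
python3 - <<'E'
from h import *
w=grab('wrist','wrist14')['frame']; cv2.imwrite('pics/c13.png',cv2.resize(w[0:200,200:460],None,fx=3,fy=3,interpolation=cv2.INTER_CUBIC))
E
```

```text
(no output)
```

View pics/c13.png

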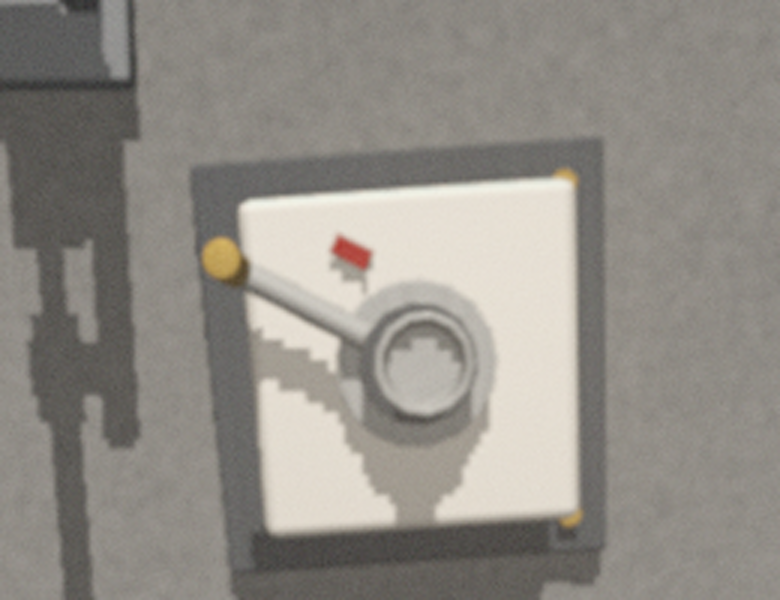

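```bash
python3 - <<'E'
from h import *
w=load('wrist14'); g=lambda u,v,z: atz(w,200+u/3,v/3,z)
p=g(221,258,.117);c=g(424,361,.121);d=p-c
C=[g(240,202,.067),g(575,180,.067),g(579,514,.067),g(268,533,.067)]
ang=lambda a,b:np.degrees(np.arctan2(*(b-a)[[1,0]]))
y=np.mean([ang(C[3],C[2]),ang(C[0],C[1]),ang(C[3],C[0])-90,ang(C[2],C[1])-90])
b=np.degrees(np.arctan2(d[1],d[0]))
print(np.linalg.norm(d[:2]),b,y,'tip',np.radians(30+180+y-b), [np.round(x,4) for x in C])
E
```

```text
0.05739708551232337 154.23501385438618 3.8612348577527227 tip 1.040673877030543 [array([ 0.624 , -0.0608,  0.067 ]), array([ 0.7214, -0.0542,  0.067 ]), array([ 0.7282, -0.151 ,  0.067 ]), array([ 0.6303, -0.1575,  0.067 ])]
```

The tip measures about 1.04 rad, fully home; the guard is up and the robot touches nothing, so I'm handing in.

```bash
python3 -c "
from h import *
print(ctrl.hand_in())"
```

```text
the job is handed in; nothing more can be done
None
```

The guard arm is raised on its upper stop and the tip's lever is turned home. One early push may have broken the 40 N limit on forcing the guard.

**What I did:**
- **Guard arm:** the tool only points down and can't get under the sleeve. I pushed the arm's brass counterweight down along its arc instead, until the arm passed balance and fell onto its stop.
- **Lever:** I then pushed the brass pin clockwise to its hard stop, lifted clear and handed in at about 18.6 s.

**Last checks:**
- **Guard angle:** about 1.76 rad, measured before the lever push. It still stood raised in the later pictures.
- **Tip angle:** about 1.04 rad in the final centred wrist view. An earlier view, with the pin at the picture's edge, gave about 0.99. The push had ended against a firm stop at about 12 N.
- **Bystanders:** they looked unmoved in the last scene picture.
- **Clearance:** the arm was clear, with under 1 N at the wrist.

**What went wrong:** my first straight-down push on the counterweight stuck by friction. The wrist read about 48 N at the end of that call (38 N vertical, 27 N sideways), so the 40 N limit between fingers and guard may have been passed. I backed off at once and redid it along the arc at 1–2 N. The interface gave no verdict on that moment.

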